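# Show the next part in the carousel

## Robot

A 6-joint arm with a two-finger parallel gripper is mounted at the origin on a cart in front of the work surface, level with it; the furniture and walls round the work are solid. World frame = base frame: x ahead of the robot, y to its left, z up, the work surface at z = 0. Lengths are in m, angles in rad, forces in N, time in s.
With the tool pointing down it reaches from about 0.425 to 0.925 m from the base axis. Payload 12.5 kg.
Tool frame: the origin (TCP) lies midway between the tips of the shut fingers; the grasp point (between the pads) lies 19 mm behind it (manip.grip_point_offset is the distance from the TCP to the grasp point, in m); z points along the fingers, y is the line along which they close (so a half turn about z gives the same grasp; the last joint's range is limited). The gripper opens to 85 mm and grips with 20 to 120 N. Pads are 22 mm wide; open, the fingers measure 114 mm over their backs; the gripper's body (76 mm by 85 mm) begins 54 mm behind the grasp point. The pads swing forward as they close: fully open they stand 13 mm farther back than shut.
Start: joints at [-1.367, 0.491, 1.559, -0, 1.092, -0.106], TCP at [0.191, -0.595, 0.231] pointing down, gripper open.
Joint ranges: [-3.1, 3.1], [-0.84, 2.19], [0.05, 2.79], [-1.13, 4.28], [0.06, 2.93], [-2.69, 2.69]. Speed limits (rad/s): [2.22, 2.22, 2.79, 3.14, 3.14, 3.14].

## Interface

Orientations are given as a 3x3 rotation matrix whose columns are the frame's x, y, z axes.
In Python, from station import manip gives the robot as it stands.
- The arm moves only by the tool carry_out, never from a script. Its argument "plan" is one flat list of numbers, 7 for each row, row after row: the shift along the world's x, y, z in units of 7.5 cm (1.0 is 7.5 cm), then the turn, a rotation vector about the world's x, y, z in units of pi/2 rad (1.0 is pi/2 rad), then the gripper command: -1 is fully open, 1 is shut, values between are in proportion. In form: [x, y, z, wx, wy, wz, claw, x, y, z, wx, wy, wz, claw, ...]. A call has 1 to 5 rows; each row shifts and turns the commanded pose from where the row before left it; what a row does not reach is not made up. A row lasts 1/10 s, in which the tool goes at most 50 mm and 8.59 degrees, less where a joint would pass 70% of its speed; a pose out of reach is approached as far as the arm can. A call with a number of a shift or a turn outside -1 to 1 is refused whole. A call with a gripper value outside its range is refused whole. The fingers move at their own pace and stop on an object; "squeeze" is the grip in N (left out, the last holds). Time passes only in rows, so rows that do not move let the fingers close. It gives the time, the measured TCP pose, the force, the opening and the grip force at its end, in the units of the state.
- manip.state(): the state, without advancing time (a new reading comes with each control period).
- manip.snapshot(name): name is "side" or "top" or "wrist"; returns (picture, depth): 420x560x3 uint8, red, green, blue; 420x560 float32, m along the optical axis (not along the pixel's ray), 0 where there is no reading.
- manip.camera_model(name): a dict with "vertical_fov" (degrees; the focal length in pixels is half the picture's height over the tangent of half this angle, whatever the lens; pixels are square), "cx", "cy" (the principal point, pixels), "R" (3x3) and "t" (3): a world point X has camera coordinates R X + t; the wrist camera has in their place "mount" (4x4, takes a point from camera to tool coordinates, whose origin is the TCP and whose axes are the flange's). Camera axes: x right, y down, z forward; pixel columns grow to the right and rows downward; lengths in m; the calibration is good to about 2 mm. A picture is of the moment at which its call begins: read the wrist's pose just before it. camera_model takes no time and is no camera call.
- manip.sign_off(): hands the job in; it is judged then, once.
The state is a dict: "t": time; "qpos": joint angles; "qvel": joint speeds; "tau": joint torques, N m; "ee_pos": TCP position; "eef_rot": TCP orientation; "force": force on the tool from outside, world axes, zero at the start; "moment": the same for the moment, N m; "width": finger opening in m; "grasp_force": force on a finger pad.
Only numpy, scipy, OpenCV 4.12 (cv2) and the standard library are available. Lean on these libraries where they do the work, as an engineer would, in place of code of your own. Each camera call takes 0.05 s, during which the arm holds its last target. There are 200 camera calls.

## Task

The next part to be fitted is the finned heat sink: push the parts carousel round gently by its rim knobs until the heat sink stands in the middle of the opening in the clear cover, and take your fingers off the knob. Then point at the heat sink with your fingertips from a finger's breadth or two straight above it, touching neither it nor any other part, and finish still pointing there so that the assembler sees which part to take. Leave the mug, the solder reel and the marker pen alone.

Things in the scene. Friction and masses are not known exactly. Their poses are not given: they have to be found in the camera images.
- carousel_axis (a point): point on the upright axis of the parts carousel, level with the top of its clear cover, 51 mm above the bench. The carousel: a fixed round foot (158 mm across), a grey rotor (210 mm across) turning about this axis, and above the rotor a fixed clear plastic cover disc (176 mm across, 3 mm thick, black edging) on a post whose steel cap nut rises to 62 mm above the bench
- opening (a point): middle of the opening in the clear cover, at the height of the cover's top, 57 mm from the carousel's axis. The opening is a wedge 66 degrees wide, from 24 mm to the cover's rim at 88 mm, with black edging; it is fixed and shows one compartment of the rotor. The point's own x axis points from the opening towards the carousel's axis, z up
- carousel_hub (a point): centre of the rotor's floor, on the axis, 20 mm above the bench, turning with the rotor (z up). In its frame six open compartments have their centres 57 mm out at 0, 60, 120, 180, 240 and 300 degrees counter-clockwise from its x axis; the heat sink lies in the one at 180 degrees. The walls between them end 41 mm above the bench
- rim_knob (a point): top of one of six alike upright finger knobs on the rotor's rim, 97 mm from the axis, 15 mm in diameter, black, tops 87 mm above the bench (36 mm above the cover). They stand at 30, 90, 150, 210, 270 and 330 degrees in the frame of carousel_hub, in line with the walls; this one is at 150 degrees. Pushing a knob sideways turns the rotor
- carousel (a joint): angle of the rotor about the upright axis, rad, counter-clockwise from above positive, 0 at the start wherever the rotor then stands. It turns freely either way for more than a full turn, with a little friction (about 0.6 N at a knob), and stays where it is left
- heat_sink: the finned heat sink, bare metal, 22 x 34 x 20 mm, loose in its compartment of the rotor; origin at the centre of its underside, so its top is 20 mm higher (40 mm above the bench, 11 mm below the cover's top)
- relay_a: a box-shaped relay, 20 x 28 x 22 mm, loose in another compartment; origin at the centre of its underside
- relay_b: a second relay like the first, in another compartment; origin at the centre of its underside
- tee: a T-shaped coaxial adapter, 30 x 43 x 14 mm, loose in another compartment; origin at the centre of its underside
- control_knob: a round control knob, 25 mm across, 16 mm high, loose in another compartment; origin at the centre of its underside
- mug: a mug, 82 x 114 x 97 mm, standing on the bench beyond the carousel: bystander; origin at the centre of its underside
- reel: a reel of solder, 58 x 76 x 50 mm, standing on the bench to the right of the carousel: bystander; origin at the centre of its underside
- marker: a marker pen, 17 x 135 x 16 mm, lying on the bench on the robot's side: bystander; origin at the centre of its underside

How it is judged:
On the way, in this order (a step that is already met when the one before it is completed fails the run):
1. the heat sink stands in the middle of the cover's opening (within 12 mm) and the carousel is at rest (horizontal distance between heat_sink and opening below 0.012 m and velocity of joint carousel between -0.05 and 0.05 rad/s), for 0.3 s.
2. the fingers point at the heat sink from just above it for a second, the carousel still at rest with the heat sink in the opening (all of step 1 and horizontal distance between the grasp point and heat_sink below 0.018 m and z of the grasp point in the frame of opening between -0.005 and 0.065 m and contact force between the fingers and anything else below 0.3 N), for 1 s.
At the end, for the whole second after the job is handed in: the heat sink lies at rest within 12 mm of the middle of the cover's opening, and the point between the finger pads is held within 18 mm of straight above its centre, less than 65 mm above the cover's top (fingertips at most about 55 mm above the heat sink), touching nothing (all of step 1 and horizontal distance between the grasp point and heat_sink below 0.018 m and z of the grasp point in the frame of opening between -0.005 and 0.065 m and height (world z) of heat_sink below 0.03 m and linear speed of heat_sink below 0.02 m/s).
It fails at once if the fingers touch the heat sink or another part in the carousel (contact force between the fingers and heat_sink above 0.3 N or contact force between the fingers and relay_a above 0.3 N or contact force between the fingers and relay_b above 0.3 N or contact force between the fingers and tee above 0.3 N or contact force between the fingers and control_knob above 0.3 N).
It fails at once if a part is lifted or thrown out of its compartment (height (world z) of any of heat_sink, relay_a, relay_b, tee, control_knob above 0.04 m).
It fails at once if the carousel is spun roughly (faster than 4 rad/s) (velocity of joint carousel above 4 rad/s or velocity of joint carousel below -4 rad/s).
It fails at once if the mug, the solder reel or the marker pen is moved by more than 15 mm (distance of any of mug, reel, marker from where it was at the start of the episode above 0.015 m).
It also fails if it takes over 51 s, if anything falls off the work surface, if the arm or the gripper's body presses on something with over 40 N, if the wrist force passes 120 N, or if a joint passes its speed limit or range.

## Working session

There is one attempt and no reset: what is moved stays moved. The work goes in short steps, Python scripts to look and compute and a tool call to move; the robot and the scene stay as the last step left them, time stands still between calls to the robot, and variables do not carry over. Pictures are saved under pics/ and viewed, at most 10 in all, crops included, and the job is handed in when it is done.

Besides the shell and the picture viewer there is one more tool, called after ">>>" as a command line: name --argument value ..., lists and objects as JSON in quotes. carry_out: Moves the arm, as the interface text tells. Shifts and turns lie within -1 to 1; 1 stands for 7.5 cm of shift or pi/2 rad of turn. Its arguments: {"type":"object","properties":{"plan":{"type":"array","items":{"type":"number"}},"squeeze":{"type":"number"}},"required":["plan"]}

```bash
mkdir -p pics; python3 - <<'E'
from station import manip
import cv2,numpy as np
for n in("top","side"):
    p,d=manip.snapshot(n); cv2.imwrite(f"pics/{n}0.png",cv2.cvtColor(p,cv2.COLOR_RGB2BGR)); np.save(f"pics/{n}0d.npy",d)
    print(n,manip.camera_model(n))
s=manip.state();print(s['t'],s['ee_pos'],s['eef_rot'],s['width'])
E
```

```text
top {'vertical_fov': 47.09325463082797, 'cx': 275.2990287904493, 'cy': 210.07997431276712, 'R': array([[-0.00559449, -0.99990955, -0.01223069],
       [-0.99807104,  0.00633961, -0.06175773],
       [ 0.06182968,  0.0118616 , -0.99801623]]), 't': array([0.09414692, 0.56705012, 1.09599668])}
side {'vertical_fov': 47.96865665166087, 'cx': 288.66608387976834, 'cy': 217.8083320768066, 'R': array([[ 0.99361554, -0.11244549,  0.00917487],
       [-0.04269573, -0.45005746, -0.89197834],
       [ 0.10442816,  0.88589181, -0.45198503]]), 't': array([-0.55337584,  0.15242136,  0.95106158])}
0.1 [ 0.19051243 -0.59504288  0.23077751] [[ 9.52381934e-01  3.04907511e-01 -2.48415826e-04]
 [ 3.04907605e-01 -9.52381420e-01  9.91794521e-04]
 [ 6.58189816e-05 -1.02031106e-03 -9.99999477e-01]] 0.0853602898596109
```

View pics/top0.png

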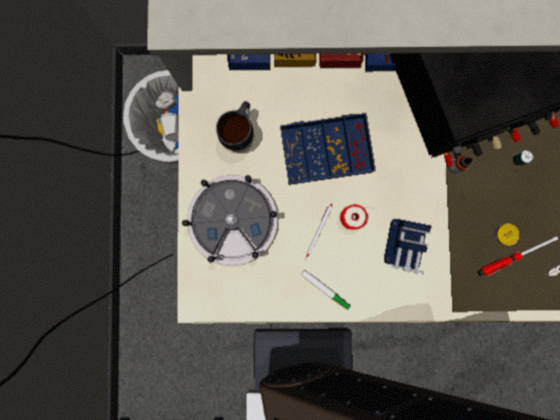

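View pics/side0.png

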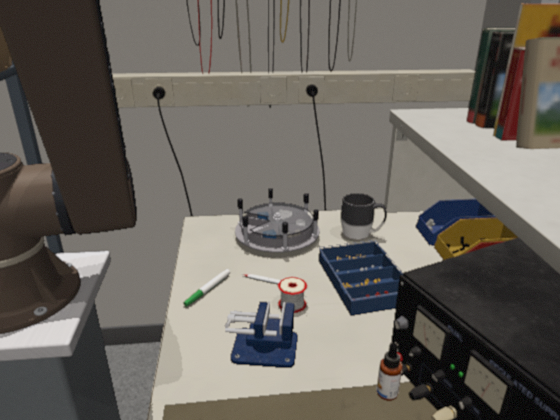

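The top view shows the carousel centred near (231,219), with its opening facing the robot near (238,242). I'll enlarge that area next.

```bash
cat >h.py <<'E'
from station import manip
import cv2,numpy as np
def cam(n):
    c=manip.camera_model(n);f=210/np.tan(np.radians(c['vertical_fov']/2));return c,f
def at(n,u,v,z):
    c,f=cam(n);R=c['R'];o=-R.T@c['t'];d=R.T@np.array([(u-c['cx'])/f,(v-c['cy'])/f,1]);return o+d*(z-o[2])/d[2]
def px(n,X):
    c,f=cam(n);p=c['R']@np.array(X)+c['t'];return p[:2]/p[2]*f+[c['cx'],c['cy']]
E
python3 - <<'E'
from h import *
p=cv2.imread('pics/top0.png')[165:275,175:290]
cv2.imwrite('pics/c0.png',cv2.resize(p,None,fx=5.2,fy=5.2,interpolation=cv2.INTER_CUBIC))
print(at('top',231,218,.062))
E
```

```text
[0.54788492 0.18872382 0.062     ]
```

View pics/c0.png

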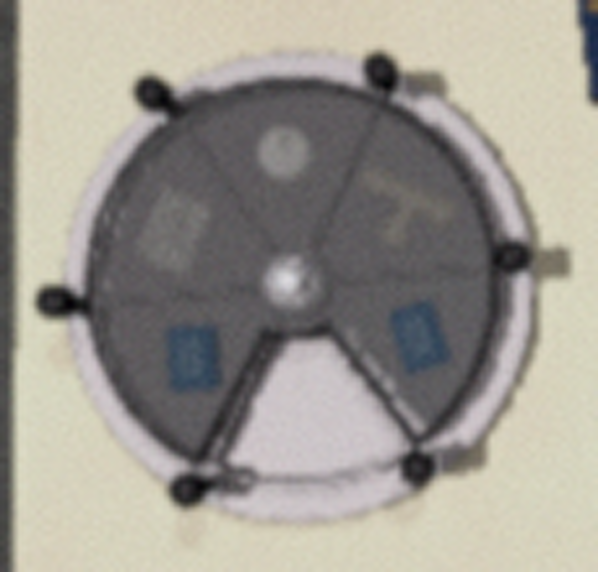

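The enlarged crop shows a grey finned block at crop (178,228), which is the heat sink, two compartments clockwise of the empty opening. The relays are blue at (193,357) and (420,337), the tee is at (405,205), and the round knob is at (284,152). Now I'll fit the axis, the knobs and the opening.

```bash
python3 - <<'E'
from h import *
from scipy.optimize import least_squares
cr=lambda u,v:((u+.5)/5.2-.5+175,(v+.5)/5.2-.5+165)
K=np.array([at('top',*cr(*k),.087)[:2] for k in [(380,70),(152,93),(52,301),(187,490),(418,467),(513,258)]])
i=np.arange(6)
f=lambda p:(np.c_[p[0]+.097*np.cos(p[2]+i*np.pi/3),p[1]+.097*np.sin(p[2]+i*np.pi/3)]-K).ravel()
r=least_squares(f,[.55,.19,-.3]);C=r.x[:2];print(r.x,np.degrees(r.x[2]),abs(r.fun).max());print(K.round(3))
print('nut',at('top',*cr(288,280),.062))
pol=lambda P:(np.hypot(*(P-C)),np.degrees(np.arctan2(*(P-C)[::-1])))
for n,u,v,z in[('HS',178,228,.04),('knob',284,152,.036),('relayL',193,357,.042),('relayR',420,337,.042),('opL',200,458,.051),('opR',428,440,.051),('opl',272,332,.051),('opr',333,330,.051)]:
    P=at('top',*cr(u,v),z)[:2];print(n,P.round(4),pol(P))
E
```

```text
[ 0.54614154  0.19019739 -0.43302768] -24.810658743102287 0.000934240960783983
[[0.634 0.15 ]
 [0.625 0.245]
 [0.538 0.287]
 [0.459 0.23 ]
 [0.468 0.134]
 [0.554 0.094]]
nut [0.54691568 0.19098994 0.062     ]
HS [0.5709 0.2414] (np.float64(0.0569092326830357), np.float64(64.17751668468885))
knob [0.6043 0.1955] (np.float64(0.05842549515732856), np.float64(5.228686980259076))
relayL [0.5146 0.2344] (np.float64(0.05433248077881546), np.float64(125.50034763175552))
relayR [0.5227 0.1357] (np.float64(0.0593019180202106), np.float64(-113.28827687138673))
opL [0.4711 0.23  ] (np.float64(0.08496616434190037), np.float64(152.06038929973352))
opR [0.4783 0.1319] (np.float64(0.08944745131311792), np.float64(-139.36190966460612))
opl [0.525  0.1991] (np.float64(0.022899564428137644), np.float64(157.23845124924227))
opr [0.5257 0.1727] (np.float64(0.02685617513419893), np.float64(-139.4610881934438))
```

>>> carry_out --plan '[0.4,0.39,0,0,0,0,0.1,0.4,0.39,0,0,0,0,0.1,0.4,0.39,0,0,0,0,0.1,0.4,0.39,0,0,0,0,0.1,0.4,0.39,0,0,0,0,0.1]'

```text
t: 0.6
ee_pos: [0.3415, -0.4476, 0.2311]
eef_rot: [[0.952, 0.305, -0.0], [0.305, -0.952, 0.0], [-0.0, -0.0, -1.0]]
force: [0.4, -1.0, -0.3]
width: 0.0384
grasp_force: 0.0
```

>>> carry_out --plan '[0.4,0.39,0,0,0,0,0.1,0.4,0.39,0,0,0,0,0.1,0.4,0.39,0,0,0,0,0.1,0.4,0.39,0,0,0,0,0.1,0.4,0.39,0,0,0,0,0.1]'

```text
t: 1.1
ee_pos: [0.4915, -0.3013, 0.2311]
eef_rot: [[0.952, 0.305, -0.0], [0.305, -0.952, 0.0], [-0.0, -0.0, -1.0]]
force: [0.3, -1.0, 0.5]
width: 0.0385
grasp_force: 0.0
```

>>> carry_out --plan '[0.04,0.56,0,0,0,0.06,0.1,0.04,0.56,0,0,0,0.06,0.1,0.04,0.56,0,0,0,0.06,0.1,0.04,0.56,0,0,0,0.06,0.1,0.04,0.56,0,0,0,0.06,0.1]'

```text
t: 1.6
ee_pos: [0.5053, -0.0911, 0.2312]
eef_rot: [[0.708, 0.707, -0.0], [0.707, -0.708, 0.0], [-0.0, -0.0, -1.0]]
force: [1.7, 0.3, 0.1]
width: 0.0383
grasp_force: 0.0
```

>>> carry_out --plan '[0.04,0.56,0,0,0,0.06,0.1,0.04,0.56,0,0,0,0.06,0.1,0.04,0.56,0,0,0,0.06,0.1,0.04,0.56,0,0,0,0.06,0.1,0.04,0.56,0,0,0,0.06,0.1]'

```text
t: 2.1
ee_pos: [0.5203, 0.119, 0.2312]
eef_rot: [[0.309, 0.951, -0.0], [0.951, -0.309, -0.0], [-0.0, -0.0, -1.0]]
force: [-0.0, -1.2, 0.5]
width: 0.0386
grasp_force: 0.0
```

>>> carry_out --plan '[0.04,0.56,0,0,0,0.06,0.1,0.04,0.56,0,0,0,0.06,0.1,0.04,0.56,0,0,0,0.06,0.1,0.04,0.56,0,0,0,0.06,0.1,0,0,-0.2,0,0,0,0.1]'

```text
t: 2.6
ee_pos: [0.5329, 0.2896, 0.2171]
eef_rot: [[-0.065, 0.998, 0.003], [0.998, 0.065, 0.002], [0.002, 0.003, -1.0]]
force: [0.2, -0.8, -0.6]
width: 0.0389
grasp_force: 0.0
```

```bash
python3 - <<'E'
from h import *
s=manip.state();p,d=manip.snapshot('wrist');c,f=cam('wrist')
q=cv2.cvtColor(p,cv2.COLOR_RGB2BGR)
T=np.eye(4);T[:3,:3]=s['eef_rot'];T[:3,3]=s['ee_pos'];M=np.linalg.inv(T@np.array(c['mount']))
C=np.array([.5463,.1903])
def P(X):
    x=M@np.r_[X,1];return tuple(int(v) for v in x[:2]/x[2]*f+[c['cx'],c['cy']])
for a in range(6):
    t=np.radians(-24.8+60*a);u=P([*(C+.097*np.array([np.cos(t),np.sin(t)])),.087]);print(u);cv2.circle(q,u,3,(0,0,255),1)
cv2.circle(q,P([*C,.062]),3,(0,255,0),1)
cv2.imwrite('pics/w1.png',q);print(s['ee_pos'])
E
```

```text
(362, 330)
(368, 247)
(280, 201)
(194, 251)
(204, 334)
(284, 368)
[0.53286726 0.2896452  0.21707224]
```

View pics/w1.png

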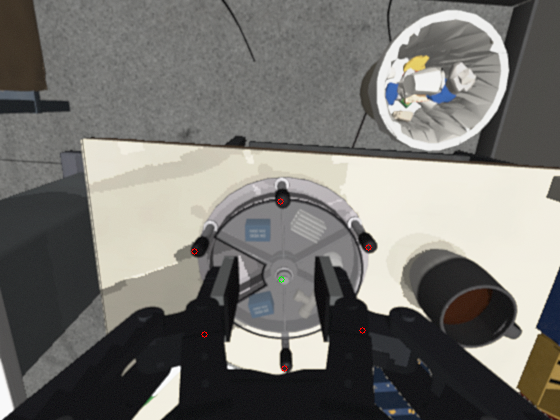

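The projected knob tops match the picture: the left knob is at (281,200) and the finned heat sink at (308,224). The fingers are set to straddle that knob, so I'll go down.

>>> carry_out --plan '[0.03,-0.02,-0.5,0,0,0.01,0.1,0.03,-0.02,-0.5,0,0,0,0.1,0,0,-0.5,0,0,0,0.1,0,0,-0.4,0,0,0,0.1,0,0,-0.17,0,0,0,0.1]'

```text
t: 3.15
ee_pos: [0.536, 0.2812, 0.0585]
eef_rot: [[-0.073, 0.997, -0.004], [0.997, 0.073, -0.002], [-0.001, -0.004, -1.0]]
force: [0.4, -0.2, -0.8]
width: 0.0384
grasp_force: 0.0
```

```bash
python3 - <<'E'
from h import *
s=manip.state();print(s['ee_pos'],s['force'])
C=np.array([.5463,.1903]);p0=s['ee_pos'][:2]
t=95.0;a=95.0
# per-row deg: ramp up, cruise 5, ramp down ; TCP arc
st=[1,2,3,4,5]+[5]*20+[4,3,2,1,1]
print(sum(st))
tt=np.radians(95+np.r_[0,np.cumsum(st)])
P=C+.097*np.c_[np.cos(tt),np.sin(tt)]
print(np.c_[np.degrees(tt[1:]),np.diff(P,axis=0)/.075,np.array(st)/90,P[1:]].round(3))
E
```

```text
[0.53600806 0.28117684 0.05847468] [ 0.37901394 -0.17580183 -0.76205986]
126
[[ 9.60e+01 -2.20e-02 -2.00e-03  1.10e-02  5.36e-01  2.87e-01]
 [ 9.80e+01 -4.50e-02 -6.00e-03  2.20e-02  5.33e-01  2.86e-01]
 [ 1.01e+02 -6.70e-02 -1.10e-02  3.30e-02  5.28e-01  2.86e-01]
 [ 1.05e+02 -8.80e-02 -2.00e-02  4.40e-02  5.21e-01  2.84e-01]
 [ 1.10e+02 -1.08e-01 -3.40e-02  5.60e-02  5.13e-01  2.81e-01]
 [ 1.15e+02 -1.04e-01 -4.30e-02  5.60e-02  5.05e-01  2.78e-01]
 [ 1.20e+02 -1.00e-01 -5.20e-02  5.60e-02  4.98e-01  2.74e-01]
 [ 1.25e+02 -9.50e-02 -6.10e-02  5.60e-02  4.91e-01  2.70e-01]
 [ 1.30e+02 -9.00e-02 -6.90e-02  5.60e-02  4.84e-01  2.65e-01]
 [ 1.35e+02 -8.30e-02 -7.60e-02  5.60e-02  4.78e-01  2.59e-01]
 [ 1.40e+02 -7.60e-02 -8.30e-02  5.60e-02  4.72e-01  2.53e-01]
 [ 1.45e+02 -6.90e-02 -9.00e-02  5.60e-02  4.67e-01  2.46e-01]
 [ 1.50e+02 -6.10e-02 -9.50e-02  5.60e-02  4.62e-01  2.39e-01]
 [ 1.55e+02 -5.20e-02 -1.00e-01  5.60e-02  4.58e-01  2.31e-01]
 [ 1.60e+02 -4.30e-02 -1.04e-01  5.60e-02  4.55e-01  2.23e-01]
 [ 1.65e+02 -3.40e-02 -1.08e-01  5.60e-02  4.53e-01  2.15e-01]
 [ 1.70e+02 -2.
[... 167 characters left out ...]
0e-01]
 [ 1.85e+02  5.00e-03 -1.13e-01  5.60e-02  4.50e-01  1.82e-01]
 [ 1.90e+02  1.50e-02 -1.12e-01  5.60e-02  4.51e-01  1.73e-01]
 [ 1.95e+02  2.40e-02 -1.10e-01  5.60e-02  4.53e-01  1.65e-01]
 [ 2.00e+02  3.40e-02 -1.08e-01  5.60e-02  4.55e-01  1.57e-01]
 [ 2.05e+02  4.30e-02 -1.04e-01  5.60e-02  4.58e-01  1.49e-01]
 [ 2.10e+02  5.20e-02 -1.00e-01  5.60e-02  4.62e-01  1.42e-01]
 [ 2.14e+02  4.80e-02 -7.70e-02  4.40e-02  4.66e-01  1.36e-01]
 [ 2.17e+02  3.90e-02 -5.50e-02  3.30e-02  4.69e-01  1.32e-01]
 [ 2.19e+02  2.80e-02 -3.60e-02  2.20e-02  4.71e-01  1.29e-01]
 [ 2.20e+02  1.40e-02 -1.70e-02  1.10e-02  4.72e-01  1.28e-01]
 [ 2.21e+02  1.50e-02 -1.70e-02  1.10e-02  4.73e-01  1.27e-01]]
```

>>> carry_out --plan '[0,0.08,0.03,0,0,0,0.48,0,0,0,0,0,0,0.48,0,0,0,0,0,0.01,0.48,-0.02,0,0,0,0,0.01,0.48,-0.045,-0.005,0,0,0,0.02,0.48]'

```text
t: 3.65
ee_pos: [0.5325, 0.288, 0.0643]
eef_rot: [[-0.139, 0.99, 0.002], [0.99, 0.139, 0.001], [0.0, 0.002, -1.0]]
force: [1.4, -0.4, 0.7]
width: 0.0223
grasp_force: 0.4
```

>>> carry_out --plan '[-0.067,-0.01,0,0,0,0.033,0.48,-0.088,-0.02,0,0,0,0.044,0.48,-0.108,-0.034,0,0,0,0.056,0.48,-0.104,-0.043,0,0,0,0.056,0.48,-0.1,-0.052,0,0,0,0.056,0.48]'

```text
t: 4.15
ee_pos: [0.4969, 0.2759, 0.0638]
eef_rot: [[-0.503, 0.864, 0.001], [0.864, 0.503, 0.0], [-0.0, 0.001, -1.0]]
force: [0.7, -1.1, -0.3]
width: 0.022
grasp_force: 0.4
```

>>> carry_out --plan '[-0.095,-0.061,0,0,0,0.056,0.48,-0.09,-0.069,0,0,0,0.056,0.48,-0.083,-0.076,0,0,0,0.056,0.48,-0.076,-0.083,0,0,0,0.056,0.48,-0.069,-0.09,0,0,0,0.056,0.48]'

```text
t: 4.65
ee_pos: [0.4659, 0.2474, 0.0638]
eef_rot: [[-0.823, 0.568, 0.001], [0.568, 0.823, 0.0], [-0.0, 0.001, -1.0]]
force: [0.3, 0.4, 0.7]
width: 0.0219
grasp_force: 0.3
```

>>> carry_out --plan '[-0.061,-0.095,0,0,0,0.056,0.48,-0.052,-0.1,0,0,0,0.056,0.48,-0.043,-0.104,0,0,0,0.056,0.48,-0.034,-0.108,0,0,0,0.056,0.48,-0.024,-0.11,0,0,0,0.056,0.48]'

```text
t: 5.15
ee_pos: [0.4498, 0.2085, 0.0638]
eef_rot: [[-0.987, 0.163, 0.001], [0.163, 0.987, 0.0], [-0.001, 0.0, -1.0]]
force: [0.3, 0.8, -0.0]
width: 0.0221
grasp_force: 0.4
```

>>> carry_out --plan '[-0.015,-0.112,0,0,0,0.056,0.48,-0.005,-0.113,0,0,0,0.056,0.48,0.005,-0.113,0,0,0,0.056,0.48,0.015,-0.112,0,0,0,0.056,0.48,0.024,-0.11,0,0,0,0.056,0.48]'

```text
t: 5.65
ee_pos: [0.4516, 0.1664, 0.0638]
eef_rot: [[-0.962, -0.272, 0.0], [-0.272, 0.962, 0.0], [-0.0, 0.0, -1.0]]
force: [-0.6, 1.2, 0.8]
width: 0.022
grasp_force: 0.4
```

>>> carry_out --plan '[0.034,-0.108,0,0,0,0.056,0.48,0.043,-0.104,0,0,0,0.056,0.48,0.052,-0.1,0,0,0,0.056,0.48,0.048,-0.077,0,0,0,0.044,0.48,0.039,-0.055,0,0,0,0.033,0.48]'

```text
t: 6.15
ee_pos: [0.4679, 0.1331, 0.0637]
eef_rot: [[-0.79, -0.613, -0.0], [-0.613, 0.79, 0.0], [0.0, 0.0, -1.0]]
force: [-0.8, -0.5, 0.2]
width: 0.0222
grasp_force: 0.4
```

>>> carry_out --plan '[0.02,-0.025,0,0,0,0.015,0.48,0,0,0,0,0,0,0.48,0,0,0,0,0,0,0.48,0,0,0,0,0,0,0.1,0,0,0,0,0,0,0.1]'

```text
t: 6.65
ee_pos: [0.4696, 0.1317, 0.0634]
eef_rot: [[-0.778, -0.628, -0.0], [-0.628, 0.778, 0.0], [-0.0, 0.0, -1.0]]
force: [0.3, 0.6, -0.6]
width: 0.0384
grasp_force: 0.0
```

>>> carry_out --plan '[0,0,0.4,0,0,0,0.1,0,0,0.5,0,0,0,0.1,0,0,0.5,0,0,0,0.1,0,0,0.5,0,0,0,0.1,0,0,0,0,0,0,0.1]'

```text
t: 7.15
ee_pos: [0.4711, 0.132, 0.21]
eef_rot: [[-0.778, -0.628, 0.007], [-0.628, 0.778, 0.001], [-0.006, -0.004, -1.0]]
force: [0.8, 0.1, -0.9]
width: 0.0383
grasp_force: 0.0
```

```bash
python3 - <<'E'
from h import *
s=manip.state();p,d=manip.snapshot('wrist');c,f=cam('wrist')
q=cv2.cvtColor(p,cv2.COLOR_RGB2BGR)
cv2.imwrite('pics/w2.png',q)
p,d=manip.snapshot('top');p=cv2.cvtColor(p,cv2.COLOR_RGB2BGR)[165:275,175:290]
q2=cv2.resize(p,None,fx=3.8,fy=3.8,interpolation=cv2.INTER_CUBIC)
cv2.imwrite('pics/t2.png',q2)
print(s['ee_pos'].tolist(),s['eef_rot'].tolist(),s['t'])
E
```

```text
[0.47114090185903595, 0.1319612480767229, 0.21003821861428304] [[-0.7781544784652074, -0.6280290024579475, 0.007428305070239273], [-0.6280395822288235, 0.7781806152466806, 0.0011014572813485188], [-0.006472310127454114, -0.003808165696661786, -0.9999718031402889]] 7.15
```

View pics/w2.png

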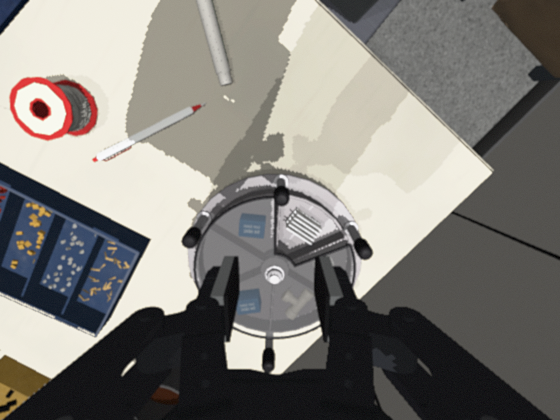

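The heat sink now sits in the opening at about (303,227). The opening's edges run from (277,250) to (274,200) on one side and from (292,264) to (350,240) on the other.

```bash
python3 - <<'E'
from h import *
s=manip.state();c,f=cam('wrist')
T=np.eye(4);T[:3,:3]=s['eef_rot'];T[:3,3]=s['ee_pos'];T=T@np.array(c['mount'])
def W(u,v,z):
    d=T[:3,:3]@np.array([(u-c['cx'])/f,(v-c['cy'])/f,1]);o=T[:3,3];return o+d*(z-o[2])/d[2]
C=W(275,273,.062)[:2];print('nut',C)
C=np.array([.5463,.1903])
for n,u,v,z in[('HS',303,225,.04),('HSa',287,223,.04),('HSb',319,229,.04),('k',282,196,.087),('oL',274,200,.051),('ol',277,248,.051),('oR',349,240,.051),('or',293,263,.051)]:
    P=W(u,v,z)[:2]-C;print(n,(P+C).round(4),np.hypot(*P).round(4),np.degrees(np.arctan2(P[1],P[0]))%360)
q=cv2.imread('pics/w2.png')[170:290,180:370];cv2.imwrite('pics/w2c.png',cv2.resize(q,None,fx=4,fy=4,interpolation=cv2.INTER_CUBIC))
E
```

```text
nut [0.5374937  0.18458272]
HS [0.4838 0.1795] 0.0635 189.8385900347294
HSa [0.4927 0.1648] 0.0594 205.4717648424953
HSb [0.4765 0.1957] 0.07 175.54631664338754
k [0.4627 0.1324] 0.1017 214.69191248913097
oL [0.4787 0.136 ] 0.0867 218.79660885323082
ol [0.518  0.1715] 0.034 213.5455642739357
oR [0.4637 0.2242] 0.0893 157.72008830720168
or [0.521 0.196] 0.0259 167.39124195831937
```

View pics/w2c.png

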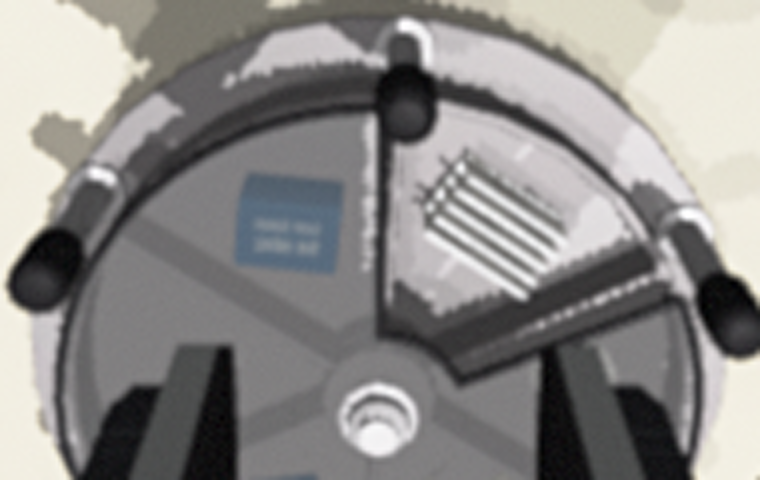

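>>> carry_out --plan '[0,0,0,0,0,0,1,0,0,0,0,0,0,1,0,0,0,0,0,0,1,0,0,0,0,0,0,1,0,0,0,0,0,0,1]'

```text
t: 7.75
ee_pos: [0.4696, 0.1315, 0.2055]
eef_rot: [[-0.778, -0.628, -0.001], [-0.628, 0.778, -0.0], [0.001, 0.0, -1.0]]
force: [0.4, -0.1, -0.6]
width: -0.0002
grasp_force: 0.0
```

```bash
python3 - <<'E'
from h import *
s=manip.state();p,d=manip.snapshot('wrist');c,f=cam('wrist')
q=cv2.cvtColor(p,cv2.COLOR_RGB2BGR)
T=np.eye(4);T[:3,:3]=s['eef_rot'];T[:3,3]=s['ee_pos'];T=T@np.array(c['mount']);M=np.linalg.inv(T)
np.save('pics/T3.npy',T)
C=np.array([.5463,.1903])
def P(r,a,z):
    a=np.radians(a);x=M@np.r_[C+r*np.array([np.cos(a),np.sin(a)]),z,1];return x[:2]/x[2]*f+[c['cx'],c['cy']]
S=4;q=cv2.resize(q[170:290,180:370],None,fx=S,fy=S,interpolation=cv2.INTER_CUBIC)
m=lambda u:tuple(int(v) for v in (u-[180,170])*S)
w=[P(24,0,0)]
poly=[P(.024,187-33,.051)]+[P(.088,a,.051) for a in np.linspace(154,220,9)]+[P(.024,220,.051)]
cv2.polylines(q,[np.array([m(u) for u in poly])],True,(0,0,255),1)
cv2.circle(q,m(P(.057,187,.04)),4,(0,255,0),-1);cv2.circle(q,m(P(0,0,.062)),4,(255,0,0),-1)
cv2.imwrite('pics/w3.png',q);print(s['ee_pos'],s['eef_rot'][:,2],s['t'])
E
```

```text
[0.46959159 0.13154243 0.20547652] [-7.15801691e-04 -3.82370072e-05 -9.99999743e-01] 7.75
```

View pics/w3.png

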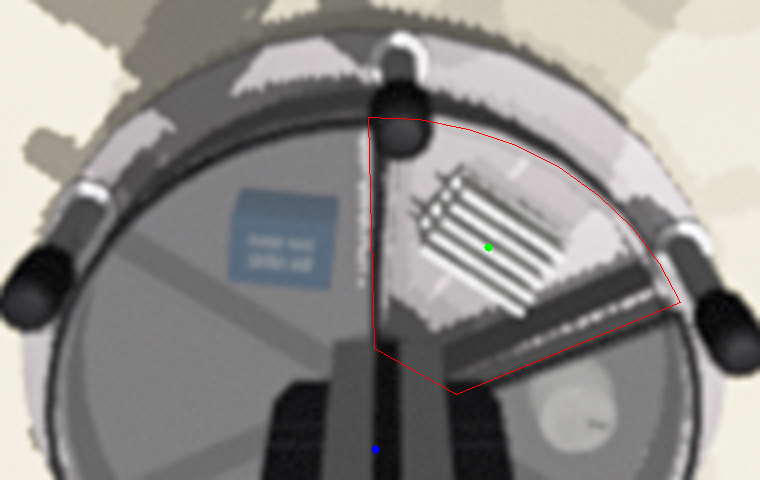

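The modelled opening (red) lies on the real edging, and the heat sink's top at (491,241) is within about 2 mm of the modelled middle at (488,247). Next I'll move above it and point.

>>> carry_out --plan '[0.13,0.35,0,0,0,0,1,0.13,0.35,0,0,0,0,1,0,0,-0.3,0,0,0,1,0,0,-0.4,0,0,0,1,0,0,-0.4,0,0,0,1]'

```text
t: 8.3
ee_pos: [0.4892, 0.1843, 0.1225]
eef_rot: [[-0.778, -0.628, 0.001], [-0.628, 0.778, 0.0], [-0.001, -0.0, -1.0]]
force: [1.0, -0.2, -0.8]
width: -0.0
grasp_force: 0.0
```

>>> carry_out --plan '[0,0,-0.35,0,0,0,1,0,0,-0.2,0,0,0,1,0,0,-0.1,0,0,0,1,0,0,0,0,0,0,1,0,0,0,0,0,0,1]'

```text
t: 8.8
ee_pos: [0.4895, 0.1841, 0.0752]
eef_rot: [[-0.778, -0.628, 0.001], [-0.628, 0.778, 0.0], [-0.001, -0.0, -1.0]]
force: [-0.3, -1.2, -0.1]
width: -0.0
grasp_force: 0.0
```

>>> carry_out --plan '[0,0,0,0,0,0,1,0,0,0,0,0,0,1,0,0,0,0,0,0,1,0,0,0,0,0,0,1,0,0,0,0,0,0,1]'

```text
t: 9.3
ee_pos: [0.4891, 0.1841, 0.0747]
eef_rot: [[-0.778, -0.628, 0.0], [-0.628, 0.778, 0.0], [-0.0, -0.0, -1.0]]
force: [-1.4, 0.1, -0.3]
width: 0.0004
grasp_force: 0.0
```

>>> carry_out --plan '[0,0,0,0,0,0,1,0,0,0,0,0,0,1,0,0,0,0,0,0,1,0,0,0,0,0,0,1,0,0,0,0,0,0,1]'

```text
t: 9.8
ee_pos: [0.4891, 0.1841, 0.0746]
eef_rot: [[-0.778, -0.628, -0.0], [-0.628, 0.778, 0.0], [0.0, 0.0, -1.0]]
force: [-0.1, 0.7, 0.1]
width: 0.0
grasp_force: 0.0
```

>>> carry_out --plan '[0,0,0,0,0,0,1,0,0,0,0,0,0,1,0,0,0,0,0,0,1,0,0,0,0,0,0,1,0,0,0,0,0,0,1]'

```text
t: 10.3
ee_pos: [0.4891, 0.1841, 0.0746]
eef_rot: [[-0.778, -0.628, -0.0], [-0.628, 0.778, 0.0], [-0.0, 0.0, -1.0]]
force: [-0.3, -0.4, 0.3]
width: -0.0001
grasp_force: 0.0
```

```bash
python3 - <<'E'
from h import *
p,d=manip.snapshot('wrist');cv2.imwrite('pics/w4.png',cv2.cvtColor(p,cv2.COLOR_RGB2BGR))
E
```

```text
(no output)
```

View pics/w4.png

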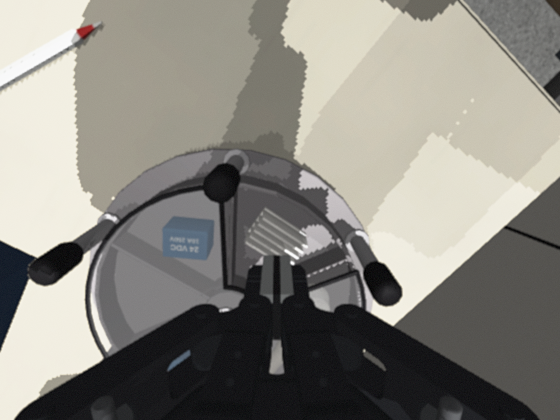

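The fingertips at (277,262) hover over the heat sink, which shows at about (277,235) in the opening. The knobs are clear of the fingers and nothing has moved, so I'm handing in.

```bash
python3 -c "
from station import manip
print(manip.sign_off())"
```

```text
the job is handed in; nothing more can be done
None
```

The carousel is turned so the heat sink stands within about 2 mm of the middle of the opening. The shut fingertips are pointing at it from about 35 mm straight above, touching nothing, and the job is handed in, though sign-off gave no verdict.

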